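# Hang the mandrel in the bench eyelet

### The job

On this jewellery workbench, take the tapered steel mandrel with the red handle out of the wooden rack and put it point down through the white plastic eyelet of the blue stand, lowering it under control until its collar rests on the eyelet, then let go. Do not drop it in, and leave the other two tools standing in the rack.

Things in the scene. Friction and masses are not known exactly. Their poses are not given: they have to be found in the camera images.
- mandrel: Tapered steel mandrel, red handle, 155 mm long, 0.2 kg, round about z (yaw means nothing), standing loose, point down, in a wooden rack. Origin: centre of its flat lower point; z up along it. Shank 10 mm thick at the point, 22 mm at 90 mm up; collar 36 mm wide from 90 to 95 mm; round red handle 24 mm thick from 95 to 155 mm: grip it from above at 128 mm.
- eyelet (a point): Centre of the upper mouth of the white plastic eyelet on the fixed blue stand, 105 mm above the table. Bore 28 mm, vertical (z up), ring 44 mm wide and 14 mm high, open below to the stand's 10 mm foot. Its x axis points away from the stand's post, 65 mm from the bore axis and 104 mm high. With its collar seated the mandrel's point is 90 mm below this point.
- burnisher: Burnisher, black handle, slim dark steel shank: a bystander, stays in the rack. Origin: centre of its lower end, z up; 155 mm long, handle 24 mm thick from 95 to 155 mm. The rack: fixed wooden block 225 x 66 mm, 57 mm high, three sockets 45 mm deep in one straight row 75 mm apart, tools in any order; fingers closing across the row clear the neighbours.
- ringstick: Ring stick, green handle, pale wooden shank: a bystander, stays in the rack, in the same row as the other two tools. Origin: centre of its lower end, z up; 155 mm long, handle 24 mm thick from 95 to 155 mm.
Not all that is in view belongs to the job. Of the things that look like the mandrel, the largest one is meant.

How it is judged:
At the end, for the whole second after the job is handed in: The mandrel hangs at rest in the eyelet, its point 80 to 100 mm below the eyelet's upper mouth and within 15 mm of its axis, within 10 degrees of upright; the burnisher and the ring stick still stand in the rack, moved less than 30 mm and tilted less than 20 degrees (z of mandrel in the frame of eyelet between -0.1 and -0.08 m and horizontal distance between mandrel and eyelet below 0.015 m and angle between mandrel's own z axis and vertical below 0.175 rad and linear speed of mandrel below 0.03 m/s and distance of each of burnisher, ringstick from where it was at the start of the episode below 0.03 m and angle between each of burnisher, ringstick's own z axis and vertical below 0.35 rad); the robot touches nothing.
It fails at once if the mandrel is dropped or thrown: it moves faster than 0.6 m/s (a fall of about 18 mm) with no finger on it (contact force between the fingers and mandrel below 0.05 N and linear speed of mandrel above 0.6 m/s).
It fails at once if the burnisher or the ring stick is pulled out of the rack or knocked more than 40 mm (distance of any of burnisher, ringstick from where it was at the start of the episode above 0.04 m).
It also fails if it takes over 42 s, if anything falls off the work surface, if the arm or the gripper's body presses on something with over 40 N, if the wrist force passes 120 N, or if a joint passes its speed limit or range.

### The arm

A 7-joint arm with a two-finger parallel gripper is mounted at the origin on the work surface. World frame = base frame: x ahead of the robot, y to its left, z up, the work surface at z = 0. Lengths are in m, angles in rad, forces in N, time in s.
With the tool pointing down it reaches from about 0.4 to 0.85 m from the base axis. Payload 4.5 kg.
Tool frame: the origin (TCP) lies midway between the tips of the shut fingers; the grasp point (between the pads) lies 19 mm behind it (ctrl.grip_point_offset is the distance from the TCP to the grasp point, in m); z points along the fingers, x is the direction in which the jaws open and shut, and the axes are right-handed (so a half turn about z gives the same grasp; the last joint's range is limited). The gripper opens to 88 mm and grips with 3 to 60 N. Pads are 18 mm wide; open, the fingers measure 123 mm over their backs; the gripper's body (75 mm by 187 mm) begins 45 mm behind the grasp point.
Start: joints at [-1.214, 0.689, -0.195, 1.565, 0.157, 0.902, -0.215], TCP at [0.198, 0.593, 0.239] pointing down, gripper open.
Joint ranges: [-3.01, 3.01], [-0.46, 2.08], [-1.47, 1.51], [0.13, 2.56], [-1, 4.14], [0.04, 2.09], [-2.66, 2.66]. Speed limits (rad/s): [2.57, 2.57, 3.14, 3.14, 3.14, 3.14, 3.14].

### API

Orientations are given as [roll, pitch, yaw] about the fixed x, y, z axes, in that order (R = Rz(yaw) Ry(pitch) Rx(roll)).
In Python, from bench import ctrl, vision gives the robot as it stands.
- The arm moves only by the tool step_arm, never from a script. Its argument "rows" is a list of rows, each a list of 6 numbers: the shift along the tool's x, y, z scaled (see below), then the turn, a rotation vector about the tool's x, y, z scaled (see below). A call has exactly 10 rows; each row is the pose to reach, as a shift and turn from the pose measured when the call began, along the tool's axes at that moment, turning the shorter way round; what a row does not reach only later rows make up. The controller multiplies each number of a shift by 30 cm and each number of a turn by 360 degrees. A row lasts 1/12 s, in which the tool goes at most 41.7 mm and 7.16 degrees, less where a joint would pass 70% of its speed; a pose out of reach is approached as far as the arm can. A call with a number of a shift or a turn outside -1 to 1 is refused whole. A call with a gripper value outside its range is refused whole. "grip" is the opening, from -1 (shut) to 1 (fully open), set as the call begins (left out, the last holds). The fingers move at their own pace and stop on an object; "grip_force" is the grip in N (left out, the last holds). Time passes only in rows, so rows that repeat a pose let the fingers close, or fill a call up. It gives the time, the measured TCP pose, the force and the opening at its end, in the units of the state.
- ctrl.get_state(): the state, without advancing time (a new reading comes with each control period).
- vision.camera(name): name is "scene" or "top" or "wrist"; returns the picture (384x512x3 uint8, red, green, blue); there is no depth.
- vision.camera_info(name): a dict with "camera_matrix" (3x3 intrinsics, pixels), "R" (3x3) and "t" (3): a world point X has camera coordinates R X + t; the wrist camera has in their place "hand_eye" (4x4, takes a point from camera to tool coordinates, whose origin is the TCP and whose axes are the tool frame's). Camera axes: x right, y down, z forward; pixel columns grow to the right and rows downward; lengths in m; the calibration is good to about 2 mm. A picture is of the moment at which its call begins: read the wrist's pose just before it. camera_info takes no time and is no camera call.
- ctrl.hand_in(): hands the job in, once; it reports no verdict.
The state is a dict: "time": time; "qpos": joint angles; "joint_vel": joint speeds; "joint_efforts": joint torques, N m; "ee_pos": TCP position; "tool_rot": TCP orientation; "ft_force": force on the tool from outside, world axes, zero at the start; "torque": the same for the moment, N m; "finger_gap": finger opening in m.
Only numpy, scipy, OpenCV 4.12 (cv2) and the standard library are available. Lean on these libraries where they do the work, as an engineer would, in place of code of your own. Each camera call takes 0.05 s, during which the arm holds its last target. There are 200 camera calls.

## Working session

There is one attempt and no reset: what is moved stays moved. The work goes in short steps, Python scripts to look and compute and a tool call to move; the robot and the scene stay as the last step left them, time stands still between calls to the robot, and variables do not carry over. Pictures are saved under pics/ and viewed, about 8 in all and at most 12, crops included, and the job is handed in when it is done.

Besides the shell and the picture viewer there is one more tool, called after "Request:" by a JSON object that holds its "method" and its "body", one argument or row to a line. step_arm: Moves the arm, as the interface text tells. Its arguments: {"type":"object","properties":{"rows":{"type":"array","items":{"type":"array","items":{"type":"number"}}},"grip":{"type":"number"},"grip_force":{"type":"number"}},"required":["rows"]}

```bash
ls; mkdir -p pics; python3 - <<'E'
from bench import ctrl, vision
import cv2, numpy as np
np.set_printoptions(precision=4,suppress=True)
s=ctrl.get_state(); print(s['time'],s['ee_pos'],s['tool_rot'],s['finger_gap'],s['ft_force'],ctrl.grip_point_offset)
a=vision.camera('scene');b=vision.camera('top')
for n,i in (('scene',a),('top',b)):
    cv2.imwrite(f'pics/{n}0.png',i[:,:,::-1]); c=vision.camera_info(n); print(n,c)
cv2.imwrite('pics/both0.png',cv2.resize(np.vstack([a,b])[:,:,::-1],None,fx=1,fy=1)[:, :])
print(vision.camera_info('wrist'))
E
```

```text
pics
0.0 [0.1981 0.5921 0.2379] [3.1414 0.0018 1.2481] 0.08777020819283785 [ 0.6981 -0.8067 -0.831 ] 0.0187
scene {'camera_matrix': array([[406.4014,   0.    , 242.6034],
       [  0.    , 406.4014, 196.377 ],
       [  0.    ,   0.    ,   1.    ]]), 'R': array([[ 0.4453,  0.8954, -0.0025],
       [ 0.4432, -0.2228, -0.8683],
       [-0.778 ,  0.3855, -0.496 ]]), 't': array([-0.2225, -0.164 ,  1.2946])}
top {'camera_matrix': array([[389.8373,   0.    , 255.1483],
       [  0.    , 389.8373, 193.7813],
       [  0.    ,   0.    ,   1.    ]]), 'R': array([[-0.0233, -0.9994, -0.0271],
       [-0.9822,  0.0279, -0.1855],
       [ 0.1861,  0.0223, -0.9823]]), 't': array([-0.0188,  0.5658,  0.9194])}
{'camera_matrix': array([[272.009 ,   0.    , 253.8543],
       [  0.    , 272.009 , 189.9264],
       [  0.    ,   0.    ,   1.    ]]), 'hand_eye': array([[ 1.    , -0.0001, -0.0009,  0.0011],
       [ 0.0003,  0.9549,  0.2969, -0.0763],
       [ 0.0008, -0.2969,  0.9549, -0.1452],
       [ 0.    ,  0.    ,  0.    ,  1.    ]])}
```

View pics/scene0.png

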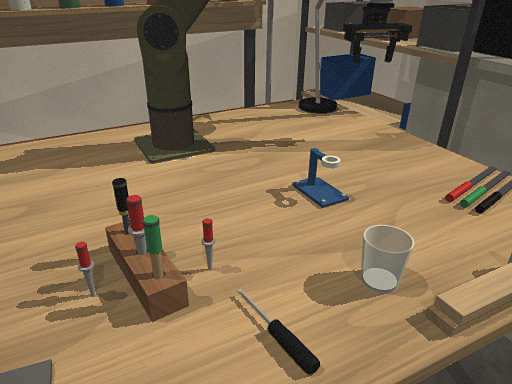

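View pics/top0.png

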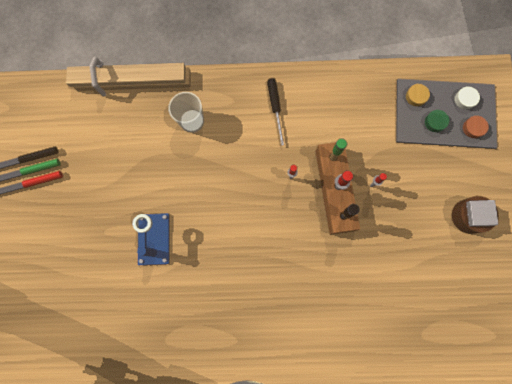

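Scene: the rack holds black (120,195), red (135,212) and green (152,235). Other red-handled things are the small standing ones at (82,255) and (208,230), and the lying one at (460,190). In the top view these are rack red (345,180), small reds (293,170) and (380,180), and lying red (42,181). The one in the rack is the largest and fits the description. Next: a close crop and measurements.

```bash
cat > h.py <<'E'
import cv2, numpy as np
from bench import ctrl, vision
from scipy.spatial.transform import Rotation as Ro
np.set_printoptions(precision=4,suppress=True)
def cam(n,st=None):
    c=vision.camera_info(n)
    if n!='wrist': return c['camera_matrix'],c['R'],c['t']
    T=np.eye(4);T[:3,:3]=Ro.from_euler('xyz',st['tool_rot']).as_matrix();T[:3,3]=st['ee_pos']
    W=np.linalg.inv(T@c['hand_eye']); return c['camera_matrix'],W[:3,:3],W[:3,3]
def ray(C,uv):
    K,R,t=C; d=R.T@np.linalg.solve(K,[uv[0],uv[1],1.]); return -R.T@t,d
def plane(C,uv,z):
    o,d=ray(C,uv); return o+d*(z-o[2])/d[2]
def proj(C,X):
    K,R,t=C; p=K@(R@np.asarray(X)+t); return p[:2]/p[2]
def tri(C1,u1,C2,u2):
    (o1,d1),(o2,d2)=ray(C1,u1),ray(C2,u2)
    s=np.linalg.lstsq(np.c_[d1,-d2],o2-o1,rcond=None)[0]
    a,b=o1+s[0]*d1,o2+s[1]*d2; return (a+b)/2,np.linalg.norm(a-b)
def red(i):
    h=cv2.cvtColor(i,cv2.COLOR_RGB2HSV); return (((h[...,0]<8)|(h[...,0]>172))&(h[...,1]>150)&(h[...,2]>70)).astype(np.uint8)
def white(i):
    h=cv2.cvtColor(i,cv2.COLOR_RGB2HSV); return ((h[...,1]<60)&(h[...,2]>150)).astype(np.uint8)
def blobs(m,amin=20):
    n,l,s,c=cv2.connectedComponentsWithStats(m)
    return [(s[k],c[k],l==k) for k in range(1,n) if s[k][4]>=amin]
E
python3 - <<'E'
from h import *
for n in('scene','top'):
    i=cv2.imread(f'pics/{n}0.png')[:,:,::-1].copy()
    for nm,f in(('red',red),('white',white)):
        for s,c,_ in blobs(f(i)): print(n,nm,s,c)
    x,y,w,h=(60,160,180,170) if n=='scene' else (270,120,130,125)
    x2,y2=(290,130) if n=='scene' else (110,190)
    A=cv2.resize(i[y:y+h,x:x+w],(400,300),interpolation=2);B=cv2.resize(i[y2:y2+90,x2:x2+120],(400,300),interpolation=2)
    if n=='scene': P=np.hstack([A,B])
    else: P=np.vstack([P,np.hstack([A,B])])
cv2.imwrite('pics/crop1.png',P[:,:,::-1])
E
```

```text
scene red [445 181  27  21 223] [458.3184 191.0987]
scene red [126 195  15   8  90] [133.1778 198.4111]
scene red [127 202  17  29 343] [135.828 216.586]
scene red [203 218   9   6  42] [206.9048 220.8095]
scene red [203 225  10  17 141] [207.8369 233.0922]
scene red [ 75 242  11   6  52] [ 80.3077 244.5577]
scene red [ 76 247  15  20 185] [ 83.7351 257.4162]
scene white [24  0  7 10 48] [27.0625  4.5417]
scene white [263   0   4  26  79] [264.6329  13.0633]
scene white [273   0  24  20 255] [282.2353   8.2941]
scene white [186  31  50  16 237] [202.4093  36.962 ]
scene white [243  31   1  23  23] [243.  42.]
scene white [ 94  38  48  30 672] [124.2768  50.9033]
scene white [105  57   5  14  25] [107.04  64.36]
scene white [241  57   3  50  57] [242.8596  83.2105]
scene white [262  56   4  33  43] [264.4186  72.907 ]
scene white [255  65   7  29  73] [256.3151  80.3836]
scene white [191  94  16  20  64] [195.8125 107.0156]
scene white [  0 134  34  10 119] [ 16.7143 138.563 ]
scene white [322 156  19  11  77] [331.7273 159.7013]
scene white [364 225  50  30 210] [381.2714 235.5238]
s
[... 385 characters left out ...]
333.2188  26.625 ]
top white [ 290   20  183   41 2304] [408.5634  46.3394]
top white [282  28  11  11  61] [287.4262  33.0492]
top white [  39   31   72   55 1207] [72.3712 55.0779]
top white [105  42  14   9  35] [112.5429  46.8   ]
top white [238  43  12   8  30] [243.8     46.7667]
top white [296  45  10   8  39] [300.0769  48.4615]
top white [  0  54  26  17 213] [12.5305 63.4319]
top white [455  86  25  21 393] [467.4249  96.3384]
top white [169  92  21  30  67] [175.3134 104.1343]
top white [180  93  23  38 403] [192.0943 117.6005]
top white [276 113   8  32  75] [279.2667 128.6667]
top white [469 200  29  25 610] [483.1705 212.3475]
top white [132 214  19  19 179] [141.324  222.6816]
```

View pics/crop1.png

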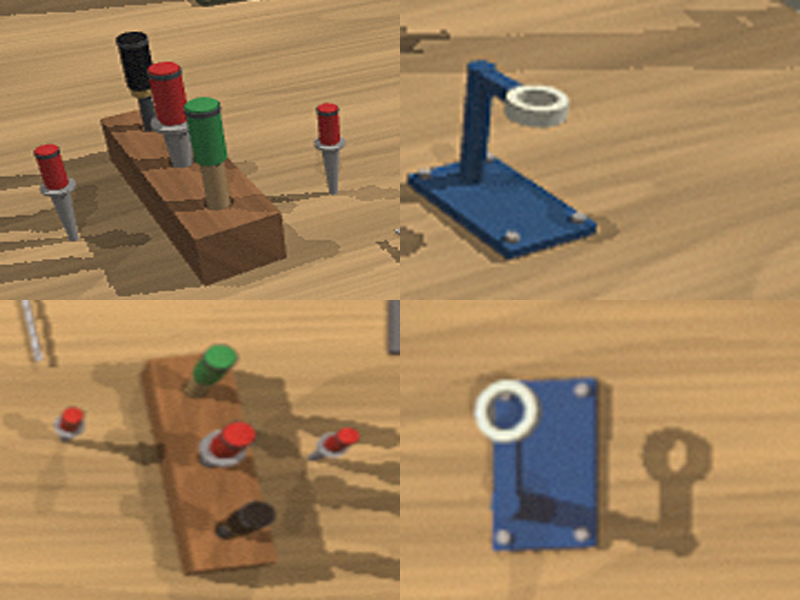

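Confirmed: the middle rack tool has a red handle, a wide collar and a steel shank, and it is clearly bigger than the two free-standing red ones. The eyelet ring is at top (141.8,223).

```bash
python3 - <<'E'
from h import *
S,T=cam('scene'),cam('top')
print('mand top', tri(S,(134,198.6),T,(347.2,175.9)))
print('plane.167', plane(S,(134,198.6),.167),plane(T,(347.2,175.9),.167))
print('collar', tri(S,(60+176*.45,160+128*.567),T,(343.2,181.8)))
print('green top', tri(S,(60+203*.45,160+105*.567),T,(270+221*.325,120+56*.4167)))
print('black top', tri(S,(60+134*.45,160+38*.567),T,(270+263*.325,120+213*.4167)))
print('small tops',tri(S,(206.9,219.8),T,(294,167)),tri(S,(80.3,243.6),T,(383,176)))
i=cv2.imread('pics/top0.png')[:,:,::-1].copy()
for s,c,m in blobs(white(i)):
    if abs(c[0]-141)<3:
        e=cv2.fitEllipse(cv2.findContours(m.astype(np.uint8),0,1)[0][0]); print(e); ct=e[0]
sc=(331.5,160.0)
print('eye', tri(S,sc,T,ct),plane(T,ct,.105),plane(T,ct,.102),plane(S,sc,.105))
# stand foot corners in top
for u in [(138,212),(170,212),(171,265),(138,265)]: print(plane(T,u,.01))
for u in [(318,145),(343,143),(358,230),(331,234)]: print('rack',plane(T,u,.057))
E
```

```text
mand top (array([ 0.5786, -0.2396,  0.1637]), np.float64(0.001053602077908347))
plane.167 [ 0.5848 -0.2401  0.167 ] [ 0.5777 -0.2394  0.167 ]
collar (array([ 0.5802, -0.2419,  0.0974]), np.float64(0.004803541965151129))
green top (array([ 0.6539, -0.2319,  0.164 ]), np.float64(0.0024517196448255343))
black top (array([ 0.5054, -0.2497,  0.1638]), np.float64(0.006812811220962085))
small tops (array([ 0.616 , -0.1278,  0.1111]), np.float64(0.0007993457723390532)) (array([ 0.5882, -0.3352,  0.1099]), np.float64(0.00016158493418305043))
((141.2578887939453, 222.75770568847656), (17.537765502929688, 18.379323959350586), 53.46473693847656)
eye (array([0.4942, 0.2351, 0.101 ]), np.float64(0.00012053256261481799)) [0.4937 0.2338 0.105 ] [0.4941 0.2348 0.102 ] [0.5011 0.2295 0.105 ]
[0.5336 0.2737 0.01  ]
[0.5314 0.1898 0.01  ]
[0.3958 0.1849 0.01  ]
[0.3977 0.2692 0.01  ]
rack [ 0.6854 -0.1955  0.057 ]
rack [ 0.6886 -0.2587  0.057 ]
rack [ 0.468  -0.2806  0.057 ]
rack [ 0.46   -0.2149  0.057 ]
```

```bash
cat >> h.py <<'E'
def go(p,yaw=None,st=None):
    st=st or ctrl.get_state(); R=Ro.from_euler('xyz',st['tool_rot'])
    yaw=st['tool_rot'][2] if yaw is None else yaw
    G=Ro.from_euler('xyz',[np.pi,0,yaw])
    print('t',round(st['time'],2),'shift',R.inv().apply(np.array(p)-st['ee_pos'])/.3,'turn',(R.inv()*G).as_rotvec()/(2*np.pi))
E
python3 -c "
from h import *
go([.43,.30,.26],np.radians(11.5))"
```

```text
t 0.1 shift [-0.6787  1.0419 -0.0721] turn [0.0002 0.0002 0.1667]
```

Request:
{"method": "step_arm", "body": {
  "rows": [
    [-0.05, 0.08, -0.005, 0, 0, 0.015],
    [-0.11, 0.17, -0.01, 0, 0, 0.03],
    [-0.18, 0.28, -0.02, 0, 0, 0.048],
    [-0.25, 0.39, -0.03, 0, 0, 0.066],
    [-0.32, 0.5, -0.035, 0, 0, 0.084],
    [-0.39, 0.61, -0.04, 0, 0, 0.1],
    [-0.46, 0.71, -0.05, 0, 0, 0.12],
    [-0.52, 0.8, -0.055, 0, 0, 0.135],
    [-0.57, 0.88, -0.06, 0, 0, 0.15],
    [-0.61, 0.94, -0.065, 0, 0, 0.16]
  ],
  "grip": 1
}}

```text
time: 0.93
ee_pos: [0.4091, 0.3263, 0.2578]
tool_rot: [3.139, 0.001, 0.235]
ft_force: [0.2, 0.7, 0.3]
finger_gap: 0.088
```

```bash
python3 -c "
from h import *
s=ctrl.get_state();print(s['ee_pos'],s['tool_rot'],s['qpos'])
go([.55,.0,.26],np.radians(-45))"
```

```text
[0.4091 0.3263 0.2578] [3.1387 0.0008 0.2353] [-0.8046  0.5299  0.0661  1.8539 -0.0453  0.7613 -0.4793]
t 0.93 shift [ 0.2029  1.1673 -0.0041] turn [ 0.0005 -0.0001  0.1625]
```

Request:
{"method": "step_arm", "body": {
  "rows": [
    [0.02, 0.1, 0, 0, 0, 0.016],
    [0.035, 0.2, 0, 0, 0, 0.032],
    [0.05, 0.31, 0, 0, 0, 0.05],
    [0.07, 0.42, 0, 0, 0, 0.067],
    [0.09, 0.53, 0, 0, 0, 0.085],
    [0.11, 0.64, 0, 0, 0, 0.102],
    [0.13, 0.74, 0, 0, 0, 0.12],
    [0.145, 0.84, 0, 0, 0, 0.135],
    [0.16, 0.93, 0, 0, 0, 0.15],
    [0.17, 1.0, 0, 0, 0, 0.162]
  ]
}}

```text
time: 1.77
ee_pos: [0.5292, 0.0438, 0.2585]
tool_rot: [3.139, -0.003, -0.789]
ft_force: [-0.1, 1.4, -0.1]
finger_gap: 0.088
```

```bash
python3 -c "
from h import *
s=ctrl.get_state();print(s['ee_pos'],s['tool_rot'],s['qpos'])
go([.579,-.24,.26],np.radians(-84))"
```

```text
[0.5292 0.0438 0.2585] [ 3.1387 -0.0028 -0.7893] [-0.3836  0.5604  0.3432  1.8415 -0.2505  0.7827 -0.6995]
t 1.77 shift [ 0.7884  0.5484 -0.0011] turn [ 0.0003 -0.0006  0.1077]
```

Request:
{"method": "step_arm", "body": {
  "rows": [
    [0.08, 0.055, 0, 0, 0, 0.011],
    [0.17, 0.12, 0, 0, 0, 0.023],
    [0.27, 0.19, 0, 0, 0, 0.037],
    [0.37, 0.26, 0, 0, 0, 0.051],
    [0.47, 0.33, 0, 0, 0, 0.065],
    [0.57, 0.4, 0, 0, 0, 0.078],
    [0.66, 0.46, 0, 0, 0, 0.09],
    [0.74, 0.51, 0, 0, 0, 0.1],
    [0.788, 0.548, 0, 0, 0, 0.108],
    [0.788, 0.548, 0, 0, 0, 0.108]
  ]
}}

```text
time: 2.6
ee_pos: [0.5779, -0.2455, 0.2594]
tool_rot: [3.14, -0.008, -1.476]
ft_force: [-0.2, -0.1, 0.5]
finger_gap: 0.0878
```

```bash
python3 - <<'E'
from h import *
s=ctrl.get_state();i=vision.camera('wrist');t=vision.camera('top')
cv2.imwrite('pics/w1.png',i[:,:,::-1]);cv2.imwrite('pics/top1.png',t[:,:,::-1])
C=cam('wrist',s);print(s['ee_pos'],s['tool_rot'],s['joint_vel'])
for b,c,m in blobs(red(i)): print(b,c,plane(C,c,.167))
print('expect top',proj(C,[.579,-.24,.167]),'collar',proj(C,[.58,-.24,.105]))
E
```

```text
[ 0.5779 -0.2455  0.2594] [ 3.1401 -0.0083 -1.4759] [-0.0502 -0.0278 -0.0565  0.0502 -0.0009  0.0022  0.0268]
[152 125  13  15  91] [158.8681 130.3297] [ 0.6274 -0.1595  0.167 ]
[139 127  16  16 189] [146.5714 134.5185] [ 0.6228 -0.149   0.167 ]
[319 163  15  15 107] [324.514  168.4299] [ 0.6076 -0.3064  0.167 ]
[236 168  25  36 676] [248.3846 186.4926] [ 0.5845 -0.24    0.167 ]
[326 170  15  14 167] [333.3892 176.3413] [ 0.6011 -0.3156  0.167 ]
expect top [247.8588 192.2354] collar [248.5991 174.606 ]
```

View pics/w1.png

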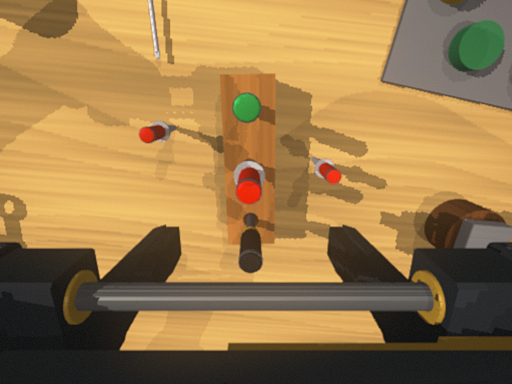

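The wrist view shows the rack row vertical in the image: green (246,107), mandrel cap centre about (248.5,191.5) with its collar just above, and black (250,255). The jaws straddle the row with free space on both sides.

```bash
python3 - <<'E'
from h import *
s=ctrl.get_state();C=cam('wrist',s)
m=plane(C,(248.5,191.5),.167);g=plane(C,(246.3,107),.167);b=plane(C,(250.2,257),.167)
print(m,g,b,np.degrees(np.arctan2(*(g-b)[1::-1])))
go([.580,-.240,.121+.005],np.radians(-84))
E
```

```text
[ 0.5804 -0.2343  0.167 ] [ 0.6538 -0.2253  0.167 ] [ 0.5128 -0.2425  0.167 ] 6.947172829242757
t 2.7 shift [ 0.0001 -0.0055  0.4434] turn [ 0.0003 -0.0005 -0.0003]
```

Request:
{"method": "step_arm", "body": {
  "rows": [
    [0, -0.005, 0.04, 0, 0, -0.001],
    [0, -0.006, 0.09, 0, 0, -0.002],
    [0, -0.006, 0.15, 0, 0, -0.002],
    [0, -0.006, 0.21, 0, 0, -0.002],
    [0, -0.006, 0.27, 0, 0, -0.002],
    [0, -0.006, 0.33, 0, 0, -0.002],
    [0, -0.006, 0.38, 0, 0, -0.002],
    [0, -0.006, 0.42, 0, 0, -0.002],
    [0, -0.006, 0.45, 0, 0, -0.002],
    [0, -0.006, 0.46, 0, 0, -0.002]
  ]
}}

```text
time: 3.53
ee_pos: [0.5795, -0.2384, 0.1192]
tool_rot: [3.138, -0.001, -1.454]
ft_force: [0.3, -0.3, 0.4]
finger_gap: 0.0883
```

```bash
python3 - <<'E'
from h import *
s=ctrl.get_state();i=vision.camera('wrist');sc=vision.camera('scene')
cv2.imwrite('pics/w2.png',i[:,:,::-1])
cv2.imwrite('pics/c2.png',np.hstack([cv2.resize(i,(430,323)),cv2.resize(sc[140:340,40:260],(355,323))])[:,:,::-1])
print(s['ee_pos'],s['tool_rot'],s['ft_force']);go([.5787,-.240,.1213],np.radians(-83.5))
E
```

```text
[ 0.5795 -0.2384  0.1192] [ 3.1379 -0.001  -1.4538] [ 0.2542 -0.3336  0.3553]
t 3.63 shift [ 0.0014  0.0048 -0.0024] turn [ 0.0004 -0.0004  0.0004]
```

View pics/c2.png

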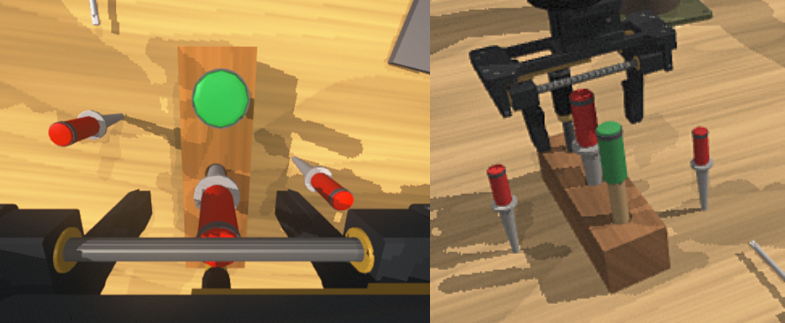

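The jaws are centred on the red handle in both views (handle x≈216, finger mid x≈214) and no neighbour lies between them. Closing.

Request:
{"method": "step_arm", "body": {
  "rows": [
    [0, 0.003, 0, 0, 0, 0],
    [0, 0.003, 0, 0, 0, 0],
    [0, 0.003, 0, 0, 0, 0],
    [0, 0.003, 0, 0, 0, 0],
    [0, 0.003, 0, 0, 0, 0],
    [0, 0.003, 0, 0, 0, 0],
    [0, 0.003, 0, 0, 0, 0],
    [0, 0.003, 0, 0, 0, 0],
    [0, 0.003, 0, 0, 0, 0],
    [0, 0.003, 0, 0, 0, 0]
  ],
  "grip": -1,
  "grip_force": 30
}}

```text
time: 4.47
ee_pos: [0.5792, -0.2396, 0.1206]
tool_rot: [3.139, -0.003, -1.455]
ft_force: [0.1, -2.0, -0.7]
finger_gap: 0.0233
```

Request:
{"method": "step_arm", "body": {
  "rows": [
    [0, 0, -0.01, 0, 0, 0],
    [0, 0, -0.03, 0, 0, 0],
    [0, 0, -0.06, 0, 0, 0],
    [0, 0, -0.1, 0, 0, 0],
    [0, 0, -0.15, 0, 0, 0],
    [0, 0, -0.21, 0, 0, 0],
    [0, 0, -0.28, 0, 0, 0],
    [0, 0, -0.35, 0, 0, 0],
    [0, 0, -0.4, 0, 0, 0],
    [0, 0, -0.43, 0, 0, 0]
  ]
}}

```text
time: 5.3
ee_pos: [0.5802, -0.2399, 0.2529]
tool_rot: [-3.14, -0.005, -1.455]
ft_force: [-0.2, -0.6, -1.9]
finger_gap: 0.0231
```

```bash
python3 - <<'E'
from h import *
s=ctrl.get_state();sc=vision.camera('scene');i=vision.camera('wrist')
cv2.imwrite('pics/s3.png',sc[:,:,::-1]);cv2.imwrite('pics/w3.png',i[:,:,::-1])
cv2.imwrite('pics/c3.png',np.hstack([cv2.resize(i,(430,323)),cv2.resize(sc[100:320,50:275],(330,323))])[:,:,::-1])
print(s['ee_pos'],s['tool_rot'],s['ft_force'],s['finger_gap'],s['qpos']);go([.53,.0,.26],np.radians(-45))
E
```

```text
[ 0.5802 -0.2399  0.2529] [-3.1401 -0.0048 -1.4549] [-0.1753 -0.6226 -1.8805] 0.023145214985650933 [ 0.0533  0.7229  0.4974  1.5649 -0.3939  0.9514 -0.7795]
t 5.4 shift [-0.8134  0.074  -0.0307] turn [ 0.     -0.0008 -0.1065]
```

View pics/c3.png

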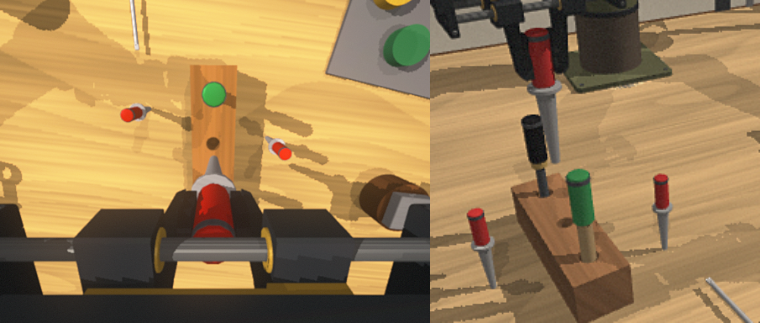

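The mandrel is held clear of the rack, upright between the pads. Its tip is at wrist crop (212,160), green and black still stand, and the socket is empty. Carrying it to the stand.

Request:
{"method": "step_arm", "body": {
  "rows": [
    [-0.04, 0, -0.002, 0, 0, -0.005],
    [-0.11, 0.01, -0.005, 0, 0, -0.014],
    [-0.2, 0.02, -0.008, 0, 0, -0.026],
    [-0.3, 0.03, -0.012, 0, 0, -0.04],
    [-0.4, 0.035, -0.016, 0, 0, -0.053],
    [-0.5, 0.045, -0.02, 0, 0, -0.066],
    [-0.6, 0.055, -0.023, 0, 0, -0.08],
    [-0.69, 0.063, -0.026, 0, 0, -0.092],
    [-0.76, 0.07, -0.029, 0, 0, -0.1],
    [-0.81, 0.074, -0.03, 0, 0, -0.106]
  ]
}}

```text
time: 6.23
ee_pos: [0.5283, 0.0027, 0.2589]
tool_rot: [3.139, -0.001, -0.781]
ft_force: [0.3, 0.9, -0.8]
finger_gap: 0.0235
```

```bash
python3 - <<'E'
from h import *
s=ctrl.get_state()
print(s['ee_pos'],s['tool_rot'],s['ft_force'],s['finger_gap'],s['qpos']);go([.494,.205,.26],np.radians(-20))
E
```

```text
[0.5283 0.0027 0.2589] [ 3.139  -0.0012 -0.7813] [ 0.2651  0.8535 -0.8444] 0.023465363291025557 [-0.3035  0.5559  0.3383  1.8478 -0.2478  0.7802 -0.6163]
t 6.23 shift [-0.5561 -0.3981 -0.0053] turn [ 0.0004 -0.0001 -0.0688]
```

Request:
{"method": "step_arm", "body": {
  "rows": [
    [-0.03, -0.02, 0, 0, 0, -0.004],
    [-0.08, -0.055, 0, 0, 0, -0.01],
    [-0.15, -0.1, 0, 0, 0, -0.018],
    [-0.22, -0.155, 0, 0, 0, -0.027],
    [-0.3, -0.21, 0, 0, 0, -0.036],
    [-0.37, -0.265, 0, 0, 0, -0.046],
    [-0.44, -0.32, 0, 0, 0, -0.055],
    [-0.5, -0.36, -0.003, 0, 0, -0.062],
    [-0.55, -0.39, -0.005, 0, 0, -0.068],
    [-0.556, -0.398, -0.005, 0, 0, -0.069]
  ]
}}

```text
time: 7.07
ee_pos: [0.4925, 0.2089, 0.2593]
tool_rot: [3.14, 0.002, -0.341]
ft_force: [-0.2, -0.6, -2.3]
finger_gap: 0.0235
```

Request:
{"method": "step_arm", "body": {
  "rows": [
    [0, 0, 0, 0, 0, 0],
    [0, 0, 0, 0, 0, 0],
    [0, 0, 0, 0, 0, 0],
    [0, 0, 0, 0, 0, 0],
    [0, 0, 0, 0, 0, 0],
    [0, 0, 0, 0, 0, 0],
    [0, 0, 0, 0, 0, 0],
    [0, 0, 0, 0, 0, 0],
    [0, 0, 0, 0, 0, 0],
    [0, 0, 0, 0, 0, 0]
  ]
}}

```text
time: 7.9
ee_pos: [0.4925, 0.2089, 0.2593]
tool_rot: [3.14, 0.002, -0.341]
ft_force: [-0.3, -0.4, -2.3]
finger_gap: 0.0231
```

```bash
python3 - <<'E'
from h import *
s=ctrl.get_state();i=vision.camera('wrist');sc=vision.camera('scene');t=vision.camera('top')
for n,k in(('w4',i),('s4',sc),('t4',t)): cv2.imwrite(f'pics/{n}.png',k[:,:,::-1])
C=cam('wrist',s);S=cam('scene')
print(s['ee_pos'],s['tool_rot'],s['joint_vel'],s['finger_gap'])
p=s['ee_pos']; z0=p[2]+.0187-.128
for z in(0,.09,.155): q=[p[0],p[1],z0+z]; print('h',z,proj(C,q),proj(S,q))
print('eye',proj(C,[.494,.234,.105]),proj(S,[.494,.234,.105]))
A=cv2.resize(i,(512,384)); B=cv2.resize(sc[70:210,250:390],(288,288)); B=np.vstack([B,np.zeros((96,288,3),np.uint8)])
cv2.imwrite('pics/c4.png',np.hstack([A,B])[:,:,::-1])
E
```

```text
[0.4925 0.2089 0.2593] [ 3.1399  0.0022 -0.3408] [ 0.0009 -0.0005 -0.0002  0.0006 -0.0002 -0.0018  0.0003] 0.023117545021670138
h 0 [253.5216 188.4193] [323.8484 142.1063]
h 0.09 [253.0398 228.3591] [327.8983 102.9497]
h 0.155 [252.2566 293.2674] [331.0906  72.0838]
eye [247.3765 155.6413] [331.1942 158.5041]
```

View pics/c4.png

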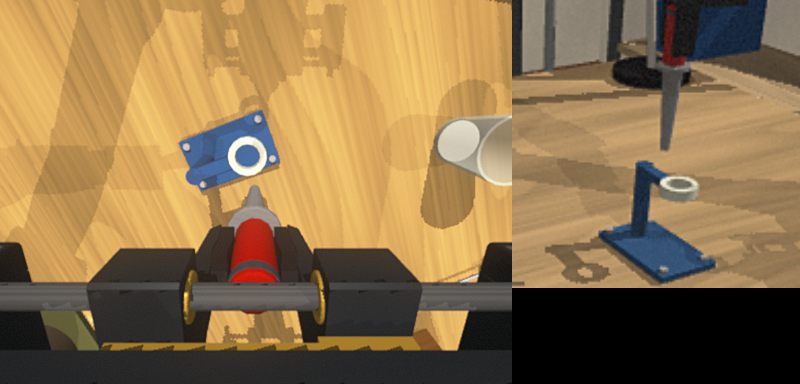

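Wrist view: ring at (248,156), tip at (254,187), both within about 1 px of prediction. The scene view shows the mandrel upright with its tip clear above the ring. Refining the ring centre.

```bash
python3 - <<'E'
from h import *
s=ctrl.get_state();C=cam('wrist',s)
i=cv2.imread('pics/w4.png')[:,:,::-1].copy()
for b,c,m in blobs(white(i),60):
    if np.hypot(*(c-[248,156]))<8:
        cs,hh=cv2.findContours(m.astype(np.uint8),cv2.RETR_CCOMP,1)
        for k in cs:
            if len(k)>15: e=cv2.fitEllipse(k); print(e,plane(C,e[0],.105),plane(C,e[0],.098))
g=cv2.cvtColor(i,cv2.COLOR_RGB2HSV)
for r in range(182,206,2): 
    x=[u for u in range(235,275) if g[r,u,1]<70]; print(r,x[0] if x else 0,x[-1] if x else 0,len(x),end='; ')
go([.494,.234,.2593],st=s)
E
```

```text
((246.94619750976562, 155.58367919921875), (38.465171813964844, 39.20690155029297), 11.648234367370605) [0.4935 0.2342 0.105 ] [0.4929 0.2331 0.098 ]
((247.0218048095703, 155.36221313476562), (22.665298461914062, 25.055479049682617), 92.06224060058594) [0.4937 0.2344 0.105 ] [0.4931 0.2333 0.098 ]
182 0 0 0; 184 0 0 0; 186 252 257 6; 188 250 258 9; 190 250 259 10; 192 249 259 11; 194 249 260 12; 196 248 261 14; 198 247 261 15; 200 246 262 17; 202 246 262 17; 204 245 263 19; t 8.05 shift [-0.0231 -0.0806 -0.0002] turn [0.0003 0.0004 0.    ]
```

Request:
{"method": "step_arm", "body": {
  "rows": [
    [-0.006, -0.02, 0, 0, 0, 0],
    [-0.016, -0.05, 0, 0, 0, 0],
    [-0.023, -0.075, 0, 0, 0, 0],
    [-0.026, -0.082, 0, 0, 0, 0],
    [-0.026, -0.082, 0.02, 0, 0, 0],
    [-0.026, -0.082, 0.05, 0, 0, 0],
    [-0.026, -0.082, 0.08, 0, 0, 0],
    [-0.026, -0.082, 0.105, 0, 0, 0],
    [-0.026, -0.082, 0.12, 0, 0, 0],
    [-0.026, -0.082, 0.12, 0, 0, 0]
  ]
}}

```text
time: 8.88
ee_pos: [0.4925, 0.2339, 0.2218]
tool_rot: [3.138, 0.004, -0.341]
ft_force: [1.0, 1.0, -1.2]
finger_gap: 0.0231
```

```bash
python3 - <<'E'
from h import *
s=ctrl.get_state();i=vision.camera('wrist');sc=vision.camera('scene')
for n,k in(('w5',i),('s5',sc)): cv2.imwrite(f'pics/{n}.png',k[:,:,::-1])
C=cam('wrist',s);S=cam('scene')
print(s['ee_pos'],s['tool_rot'],s['ft_force'],s['finger_gap'])
p=s['ee_pos']; print('tip',proj(C,[p[0],p[1],p[2]-.1086]),proj(S,[p[0],p[1],p[2]-.1086]))
go([.493,.2345,.1636],st=s)
A=cv2.resize(i[100:290,140:370],(460,380)); B=cv2.resize(sc[90:210,280:390],(340,380))
cv2.imwrite('pics/c5.png',np.hstack([A,B])[:,:,::-1])
E
```

```text
[0.4925 0.2339 0.2218] [ 3.1376  0.0041 -0.3413] [ 1.0211  1.0057 -1.1779] 0.023100815045160986
tip [253.7311 188.3824] [331.1264 155.0555]
t 8.88 shift [ 0.0019 -0.0032  0.1939] turn [0.0006 0.0007 0.    ]
```

View pics/c5.png

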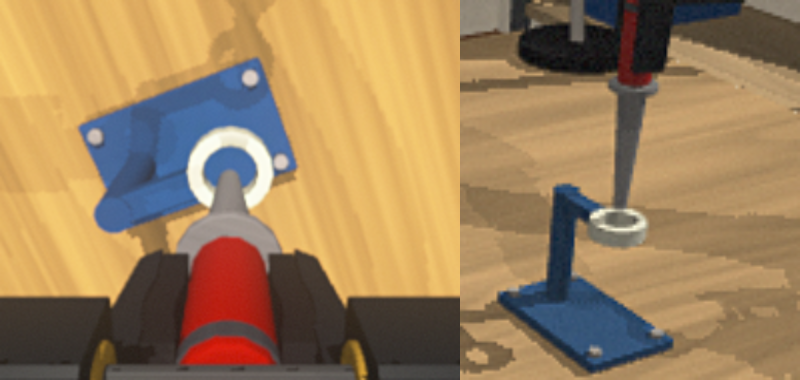

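Tip at crop (230,172) sits over the ring centre (230,171). In the scene crop the tip (622,210) is right over the mouth. Lowering.

Request:
{"method": "step_arm", "body": {
  "rows": [
    [0.002, -0.003, 0.01, 0.0006, 0.0007, 0],
    [0.002, -0.003, 0.03, 0.0006, 0.0007, 0],
    [0.002, -0.003, 0.055, 0.0006, 0.0007, 0],
    [0.002, -0.003, 0.08, 0.0006, 0.0007, 0],
    [0.002, -0.003, 0.105, 0.0006, 0.0007, 0],
    [0.002, -0.003, 0.13, 0.0006, 0.0007, 0],
    [0.002, -0.003, 0.155, 0.0006, 0.0007, 0],
    [0.002, -0.003, 0.175, 0.0006, 0.0007, 0],
    [0.002, -0.003, 0.19, 0.0006, 0.0007, 0],
    [0.002, -0.003, 0.194, 0.0006, 0.0007, 0]
  ]
}}

```text
time: 9.82
ee_pos: [0.4935, 0.2348, 0.1639]
tool_rot: [-3.141, -0.001, -0.341]
ft_force: [0.6, -0.3, -2.0]
finger_gap: 0.0233
```

```bash
python3 - <<'E'
from h import *
s=ctrl.get_state();i=vision.camera('wrist');sc=vision.camera('scene')
print(s['ee_pos'],s['tool_rot'],s['ft_force'],s['torque'],s['finger_gap'])
go([.493,.2345,.1275],st=s)
A=cv2.resize(i[100:290,140:370],(460,380)); B=cv2.resize(sc[90:210,280:390],(340,380))
cv2.imwrite('pics/c6.png',np.hstack([A,B])[:,:,::-1])
E
```

```text
[0.4935 0.2348 0.1639] [-3.141  -0.001  -0.3412] [ 0.62   -0.3222 -2.0206] [-0.1151  0.1191 -0.0217] 0.02334404696319829
t 9.82 shift [-0.0015  0.0015  0.1212] turn [-0.0001 -0.0002  0.    ]
```

View pics/c6.png

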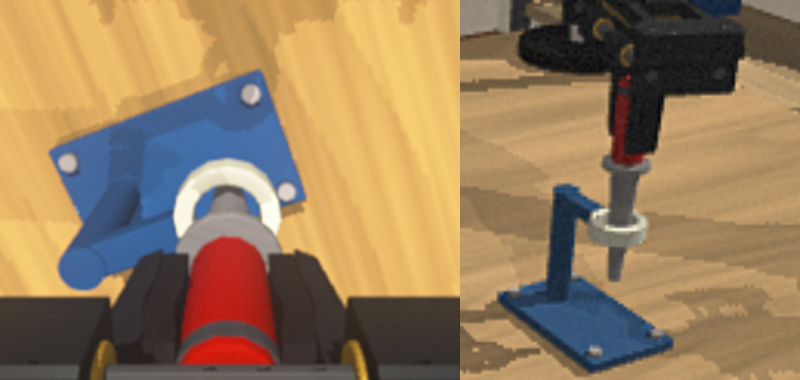

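The shank is inside the bore with no side force. The wrist crop shows the shank at x≈229 within the ring's x range 174–281, and the scene crop shows the tip coming out below the ring at (615,280). Continuing down to about 3 mm above seating.

Request:
{"method": "step_arm", "body": {
  "rows": [
    [-0.001, 0.001, 0.008, 0, 0, 0],
    [-0.001, 0.001, 0.02, 0, 0, 0],
    [-0.001, 0.001, 0.035, 0, 0, 0],
    [-0.001, 0.001, 0.05, 0, 0, 0],
    [-0.001, 0.001, 0.065, 0, 0, 0],
    [-0.001, 0.001, 0.08, 0, 0, 0],
    [-0.001, 0.001, 0.095, 0, 0, 0],
    [-0.001, 0.001, 0.108, 0, 0, 0],
    [-0.001, 0.001, 0.117, 0, 0, 0],
    [-0.001, 0.001, 0.12, 0, 0, 0]
  ]
}}

```text
time: 10.75
ee_pos: [0.4934, 0.2347, 0.128]
tool_rot: [-3.141, -0.001, -0.341]
ft_force: [-0.2, -0.3, -3.4]
finger_gap: 0.023
```

Request:
{"method": "step_arm", "body": {
  "rows": [
    [0, 0, 0.001, 0, 0, 0],
    [0, 0, 0.002, 0, 0, 0],
    [0, 0, 0.003, 0, 0, 0],
    [0, 0, 0.004, 0, 0, 0],
    [0, 0, 0.005, 0, 0, 0],
    [0, 0, 0.006, 0, 0, 0],
    [0, 0, 0.006, 0, 0, 0],
    [0, 0, 0.006, 0, 0, 0],
    [0, 0, 0.006, 0, 0, 0],
    [0, 0, 0.006, 0, 0, 0]
  ]
}}

```text
time: 11.58
ee_pos: [0.4934, 0.2347, 0.1262]
tool_rot: [-3.141, -0.001, -0.341]
ft_force: [-0.1, 0.6, -1.6]
finger_gap: 0.0233
```

Request:
{"method": "step_arm", "body": {
  "rows": [
    [0, 0, 0.001, 0, 0, 0],
    [0, 0, 0.001, 0, 0, 0],
    [0, 0, 0.002, 0, 0, 0],
    [0, 0, 0.002, 0, 0, 0],
    [0, 0, 0.003, 0, 0, 0],
    [0, 0, 0.004, 0, 0, 0],
    [0, 0, 0.005, 0, 0, 0],
    [0, 0, 0.005, 0, 0, 0],
    [0, 0, 0.005, 0, 0, 0],
    [0, 0, 0.005, 0, 0, 0]
  ]
}}

```text
time: 12.42
ee_pos: [0.4934, 0.2346, 0.1247]
tool_rot: [-3.141, -0.001, -0.341]
ft_force: [-0.1, 0.7, -1.7]
finger_gap: 0.0233
```

Request:
{"method": "step_arm", "body": {
  "rows": [
    [0, 0, 0.001, 0, 0, 0],
    [0, 0, 0.001, 0, 0, 0],
    [0, 0, 0.002, 0, 0, 0],
    [0, 0, 0.002, 0, 0, 0],
    [0, 0, 0.003, 0, 0, 0],
    [0, 0, 0.004, 0, 0, 0],
    [0, 0, 0.004, 0, 0, 0],
    [0, 0, 0.004, 0, 0, 0],
    [0, 0, 0.004, 0, 0, 0],
    [0, 0, 0.004, 0, 0, 0]
  ]
}}

```text
time: 13.25
ee_pos: [0.4934, 0.2347, 0.1236]
tool_rot: [-3.141, -0.001, -0.341]
ft_force: [0.1, -0.0, -0.2]
finger_gap: 0.0232
```

Request:
{"method": "step_arm", "body": {
  "rows": [
    [0, 0, 0.001, 0, 0, 0],
    [0, 0, 0.001, 0, 0, 0],
    [0, 0, 0.002, 0, 0, 0],
    [0, 0, 0.002, 0, 0, 0],
    [0, 0, 0.003, 0, 0, 0],
    [0, 0, 0.003, 0, 0, 0],
    [0, 0, 0.003, 0, 0, 0],
    [0, 0, 0.003, 0, 0, 0],
    [0, 0, 0.003, 0, 0, 0],
    [0, 0, 0.003, 0, 0, 0]
  ]
}}

```text
time: 14.08
ee_pos: [0.4935, 0.2347, 0.1235]
tool_rot: [-3.14, -0.001, -0.341]
ft_force: [-1.9, -0.7, 8.4]
finger_gap: 0.0236
```

The upward force is now +8.4 N, so the collar is seated. Releasing.

Request:
{"method": "step_arm", "body": {
  "rows": [
    [0, 0, -0.002, 0, 0, 0],
    [0, 0, -0.002, 0, 0, 0],
    [0, 0, -0.002, 0, 0, 0],
    [0, 0, -0.002, 0, 0, 0],
    [0, 0, -0.002, 0, 0, 0],
    [0, 0, -0.002, 0, 0, 0],
    [0, 0, -0.002, 0, 0, 0],
    [0, 0, -0.002, 0, 0, 0],
    [0, 0, -0.002, 0, 0, 0],
    [0, 0, -0.002, 0, 0, 0]
  ],
  "grip": 0.4
}}

```text
time: 14.92
ee_pos: [0.4935, 0.2347, 0.1241]
tool_rot: [-3.14, -0.001, -0.341]
ft_force: [1.1, -0.7, -0.7]
finger_gap: 0.0619
```

Request:
{"method": "step_arm", "body": {
  "rows": [
    [0, 0, -0.01, 0, 0, 0],
    [0, 0, -0.03, 0, 0, 0],
    [0, 0, -0.06, 0, 0, 0],
    [0, 0, -0.1, 0, 0, 0],
    [0, 0, -0.15, 0, 0, 0],
    [0, 0, -0.21, 0, 0, 0],
    [0, 0, -0.27, 0, 0, 0],
    [0, 0, -0.33, 0, 0, 0],
    [0, 0, -0.38, 0, 0, 0],
    [0, 0, -0.4, 0, 0, 0]
  ]
}}

```text
time: 15.75
ee_pos: [0.4944, 0.235, 0.247]
tool_rot: [-3.137, -0.005, -0.342]
ft_force: [0.9, 0.7, -0.2]
finger_gap: 0.0613
```

```bash
python3 - <<'E'
from h import *
s=ctrl.get_state();i=vision.camera('wrist');sc=vision.camera('scene');t=vision.camera('top')
print(s['time'],s['ee_pos'],s['ft_force'],s['finger_gap'])
S=cam('scene')
for z in(.015,.11,.17): print(z,proj(S,[.4935,.2345,z]))
A=cv2.resize(sc[90:210,280:390],(350,380));B=cv2.resize(sc[160:330,60:240],(400,380))
cv2.imwrite('pics/c7.png',np.hstack([A,B])[:,:,::-1])
cv2.imwrite('pics/t7.png',t[:,:,::-1]);cv2.imwrite('pics/w7.png',i[:,:,::-1])
C=cam('wrist',s)
for b,c,m in blobs(red(i),100): print('red wrist',b,c,'expected top',proj(C,[.4935,.2345,.17]))
# rack tools: change in scene image
o=cv2.imread('pics/scene0.png')[:,:,::-1]
for nm,(x,y,w,h) in {'black':(108,172,20,55),'green':(140,210,24,72)}.items():
    print(nm,np.abs(o[y:y+h,x:x+w].astype(int)-sc[y:y+h,x:x+w]).mean())
E
```

```text
15.75 [0.4944 0.235  0.247 ] [ 0.9066  0.6749 -0.2268] 0.06125468583076134
0.015 [327.3465 192.0541]
0.11 [331.4632 156.4211]
0.17 [334.2812 132.0288]
red wrist [242 174  22  16 227] [252.5463 180.8678] expected top [251.9548 200.7735]
red wrist [240 188  26  25 519] [252.5067 200.0424] expected top [251.9548 200.7735]
black 10.686363636363636
green 12.663966049382717
```

View pics/c7.png

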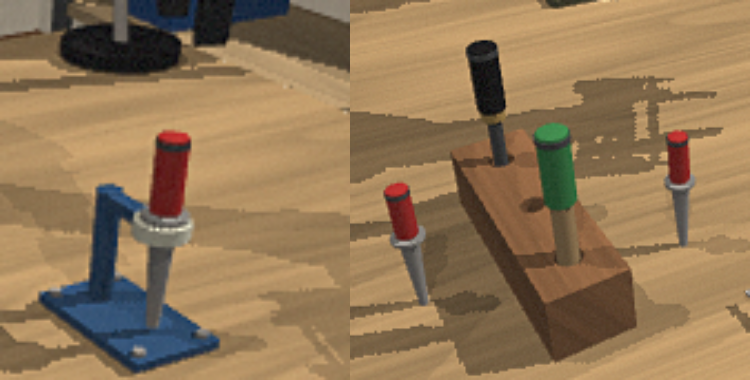

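The mandrel hangs upright in the eyelet with its collar on the ring; its tip at scene crop (152,327) matches prediction within 1 px. Black and green stand in the rack, and the gripper is clear.

```bash
python3 -c "
from bench import ctrl
print(ctrl.hand_in())"
```

```text
the job is handed in; nothing more can be done
None
```

I moved the red-handled mandrel, the middle tool and the largest of the red ones, from the rack to the blue stand. I lowered it through the eyelet until the collar touched (about +8 N upward force), let go, backed straight up and handed in at about 16 s of the 42 s.

- **Mandrel:** in the final pictures it hangs upright with its collar on the ring. Its tip (by eye, scene view) and handle top (wrist camera) were each within about 1 px of where a seated mandrel should appear.
- **Other tools:** the burnisher and ring stick still stand in their sockets. I judged this by eye: the before/after image difference around them (mean 11–13 grey levels) settled nothing, since the scene's shadows had changed.
- **Gripper:** it is clear above the mandrel, with a wrist force reading of about 1 N.
- **Disagreements:** early position readings differed by up to about 7 mm, for example between the scene and top cameras. The close wrist view settled them, and no check failed.

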